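# Dial open the reference-standards safe

### The arm

A 7-joint arm with a two-finger parallel gripper is mounted at the origin on the work surface. World frame = base frame: x ahead of the robot, y to its left, z up, the work surface at z = 0. Lengths are in m, angles in rad, forces in N, time in s.
With the tool pointing down it reaches from about 0.4 to 0.875 m from the base axis. Payload 19.3 kg.
Tool frame: the origin (TCP) lies at the very end of the fingers, on their centre line; the grasp point (between the pads) lies bot.grasp_offset behind it (bot.grasp_offset is the distance from the TCP to the grasp point, in m); z points along the fingers, y is the direction in which the jaws open and shut (so a half turn about z gives the same grasp; the last joint's range is limited). The gripper opens to 85 mm and grips with 20 to 120 N. Pads are 22 mm wide; open, the fingers measure 114 mm over their backs; the gripper's body (76 mm by 85 mm) begins 54 mm behind the grasp point. The pads swing forward as they close: fully open they stand 13 mm farther back than shut.
Start: joints at [1.189, 0.521, -0.036, 1.599, 0.021, 1.021, -0.113], TCP at [0.192, -0.595, 0.231] pointing down, gripper open.
Joint ranges: [-2.91, 2.91], [-0.3, 2.13], [-1.5, 1.42], [0.17, 2.43], [-1.26, 4.41], [0.16, 1.93], [-2.52, 2.52]. Speed limits (rad/s): [1.89, 1.89, 2.39, 2.39, 3.01, 3.01, 3.01].

### API

Orientations are given as [roll, pitch, yaw] about the fixed x, y, z axes, in that order (R = Rz(yaw) Ry(pitch) Rx(roll)).
In Python, from workcell import bot gives the robot as it stands. The module is installed in compiled form; this text tells all that it offers.
- The arm moves only by the shell command python3 -m handwheel 'ROWS' [OPENING] [FORCE]. ROWS is JSON, a list of rows, each a list of 6 numbers: the shift along the tool's x, y, z as a fraction of full scale, then the turn, a rotation vector about the tool's x, y, z as a fraction of full scale. In form: [[x, y, z, rx, ry, rz], ...]. A call has 1 to 8 rows; each row shifts and turns the commanded pose from where the row before left it, along the tool's axes as they then stand; what a row does not reach is not made up. Full scale, the value 1, is 0.025 m for a shift and 360 degrees for a turn. A row lasts 1/8 s, in which the tool goes at most 62.5 mm and 10.7 degrees, less where a joint would pass 70% of its speed; a pose out of reach is approached as far as the arm can. A call with a number of a shift or a turn outside -1 to 1 is refused whole. A call with a gripper value outside its range is refused whole. OPENING is the closure, from -1 (fully open) to 1 (shut), set as the call begins (- or left out, the last holds). The fingers move at their own pace and stop on an object; FORCE is the grip in N (left out, the last holds). Time passes only in rows, so rows that do not move let the fingers close. It gives the time, the measured TCP pose, the force and the opening at its end, in the units of the state.
- bot.observe(): the state, without advancing time (a new reading comes with each control period).
- bot.grab_frame(name): name is "scene" or "top" or "wrist"; returns a dict with "pixels" (420x560x3 uint8, blue, green, red), "vertical_fov" (degrees; the focal length in pixels is half the picture's height over the tangent of half this angle, whatever the lens; pixels are square), "cx", "cy" (the principal point, pixels), "D" ([k1, k2, p1, p2, k3] as OpenCV has them; the pictures are not rectified), "R" (3x3) and "t" (3): a world point X has camera coordinates R X + t. Camera axes: x right, y down, z forward; pixel columns grow to the right and rows downward; lengths in m; the calibration is good to about 2 mm. A picture is of the moment at which its call begins. There is no depth.
- bot.job_done(): hands the job in, once; it reports no verdict.
Trained networks look in a picture, given as the dict that the camera call returned (one of the last four; its "shot" number tells which), for a name from the list of things; names that differ only in an ending like _2 or _b are one class to them, and where a whole thing is asked for, a point or a joint stands for the part that bears it (a point fixed in the world has none). Each returns a list of dicts, best first, with "score" (0 to 1); they miss things now and then, are a little off and sometimes report something else, mostly with a low value. They report only what shows in the picture. A call takes as long as a camera call.
- bot.trace(picture, thing): "region" (420x560 bool, what is visible of it) and "point" ([column, row] in pixels, amid what is visible of it).
The state is a dict: "clock": time; "qpos": joint angles; "qd": joint speeds; "joint_efforts": joint torques, N m; "position": TCP position; "tool_rot": TCP orientation; "force": force on the tool from outside, world axes, zero at the start; "moment": the same for the moment, N m; "grip_width": finger opening in m.
Only numpy, scipy, OpenCV 4.12 (cv2) and the standard library are available. Lean on these libraries where they do the work, as an engineer would, in place of code of your own. Each camera call takes 0.05 s, during which the arm holds its last target.

### The job

Unlock the small bench safe and open it: turn its dial right (clockwise) until the pointer stands in the red band without running past it, then left until, somewhere in the blue band, you feel the spring catch drop in and stop the dial; do not force the dial against the catch. Then slide the lid by its blue handle all the way open, away from the dial, and let go, without forcing the lid against the lock and leaving the glassware around the safe where it stands.

Things in the scene. Friction and masses are not known exactly. Their poses are not given: they have to be found in the camera images.
- safe: Grey steel safe, fixed to the bench, 220 (x) x 420 (y) x 100 mm high; origin at the centre of its underside, its z up. The dial's upright axis is at y = +130 mm, x = 0 in its frame; The lid lies in the middle of the top. Its top, 100 mm up, carries the dial, a flat black scale ring (radius 59 mm) with a red and a blue band, and the lid.
- dial_grip (a point): Point on the dial's axis inside its upright black grip bar, 10 mm below the bar's top and 24 mm above the steel disc (radius 32 mm) under the bar. The bar is 46 mm long, 14 mm thick, 34 mm high. The point's x axis runs along the bar towards its pointer end (white line), z up; pinch the bar across its thickness (point y).
- dial (a joint): Angle of the dial in rad, growing clockwise (right) seen from above; at 0 the pointer looks along the safe's +x. Red band: 0.64 to 0.96, middle 0.8 (up to 0.18 either side of the middle will do; past it the combination is spoilt for good). Blue band: -0.81 to -0.29; the catch drops in at a point in it that differs every time, within 0.2 of -0.55, and only if the dial was in the red band before. Turning takes 0.05 to 0.3 N m. The dial goes from -1.2 to 1.3.
- catch (a joint): Travel of the hidden spring catch in m: about 0 locked, 0.010 dropped in (over 0.008). After the drop the dial turns freely about 0.11 rad more, then comes up hard against the catch. A rise of 0.3 N m over the turning torque is a clear, gentle stop; about 1.0 N m (25 N at the catch, 40 mm off the axis) counts as forcing. A stiff arm gets there 0.04 rad past the stop: creep in small steps.
- catch_pin (a point): Top of the catch's white indicator pin (8 mm thick, 8 mm high), behind the dial on the safe's top; with the catch locked it is 87 mm from the dial's axis along the safe's +x, on a red flag; dropped in it is 10 mm nearer to the dial, on a green flag.
- lid_handle (a point): Centre, 10 mm below its top, of the upright blue handle bar on the aluminium lid: 60 mm long along the safe's x, 14 mm thick along the safe's y, 34 mm high, 24 mm above the lid to this point. Its axes are as the safe's.
- lid (a joint): How far the lid is slid open along the safe's -y (away from the dial), in m: 0 shut, 0.115 at its end stop, which counts as fully open from 0.105. It stays shut by a hidden lug until the catch has dropped in; sliding takes 2 to 4 N, over 25 N against the lock counts as forcing.
- bottle: Loose clear bottle with blue cap, radius 35, 130 mm high, left of the safe; origin at its underside. Leave alone.
- beaker: Loose glass beaker, radius 36, 90 mm high, right of the safe; origin at its underside. Leave alone.
- jar: Loose amber jar with white cap, radius 26, 70 mm high, on the robot's side of the safe; origin at its underside. Leave alone.

How it is judged:
On the way, in this order (a step that is already met when the one before it is completed fails the run):
1. the dial's pointer stands in the red band (value of joint dial between 0.62 and 0.98 rad), for 0.05 s.
2. the dial has been turned left into the blue band and the catch has dropped in (value of joint dial below -0.25 rad and value of joint catch above 0.008 m), for 0.1 s.
3. the lid is slid fully open (value of joint lid above 0.105 m), for 0.1 s.
At the end, for the whole second after the job is handed in: The lid is open by more than 105 of its 115 mm and let go, the catch is dropped in (over 8 mm) with the dial in the blue band, and bottle, beaker and jar stand within 20 mm of where they were (all of step 2 and value of joint lid above 0.105 m and contact force between the fingers and lid below 0.1 N and contact force between the fingers and dial below 0.1 N and distance of each of bottle, beaker, jar from where it was at the start of the episode below 0.02 m); the robot touches nothing.
It fails at once if the dial is forced against the catch (over 25 N) (contact force between catch and dial above 25 N).
It fails at once if the lid is forced against the lock (over 25 N) (contact force between catch and lid above 25 N).
It fails at once if glassware is knocked about (distance of any of bottle, beaker, jar from where it was at the start of the episode above 0.03 m).
It also fails if it takes over 58 s, if anything falls off the work surface, if the arm or the gripper's body presses on something with over 40 N, if the wrist force passes 120 N, or if a joint passes its speed limit or range.

## Working session

There is one attempt and no reset: what is moved stays moved. The work goes in short steps, Python scripts to look and compute and a shell command to move; the robot and the scene stay as the last step left them, time stands still between calls to the robot, and variables do not carry over. Pictures are saved under pics/ and viewed, and the job is handed in when it is done.

```bash
mkdir -p pics
python3 - <<'E'
from workcell import bot
import cv2
s=bot.observe()
for k,v in s.items(): print(k,v)
print(bot.grasp_offset)
for n in ("scene","top"):
    f=bot.grab_frame(n); cv2.imwrite(f"pics/{n}0.png",f["pixels"])
    print(n,f["vertical_fov"],f["cx"],f["cy"],f["D"],f["R"],f["t"])
    for th in ("safe","dial_grip","lid_handle","catch_pin","bottle","beaker","jar"):
        r=bot.trace(f,th)
        for q in r[:2]: print(th,q["score"],q["point"],q["region"].sum())
E
```

```text
clock 0.0
qpos [ 1.18881646  0.52202433 -0.03628854  1.60001378  0.02122273  1.02107521
 -0.11282996]
qd [ 0.00126666 -0.00038695 -0.00094148  0.00048898 -0.00023075  0.00131709
 -0.00020212]
joint_efforts [-4.34926123e-04 -9.27112341e+01  1.98010348e+00 -3.69932091e+01
  1.79990230e-02  8.38824199e-03 -4.56200496e-05]
position [ 0.19155525 -0.59456932  0.23071767]
tool_rot [-3.14046337e+00  1.19137974e-04  3.11718310e-01]
force [-0.04658147 -0.18298952 -0.22783088]
moment [-0.03196886 -0.02227091 -0.00779472]
grip_width 0.08537887272260757
0.0187
scene 56.05878976347462 279.91454041659085 207.59747254793785 [0.02374887 0.         0.         0.         0.        ] [[ 0.40088427  0.91609787  0.00751696]
 [ 0.54953174 -0.23389372 -0.8020652 ]
 [-0.73301205  0.32566613 -0.59718917]] [-0.20357025 -0.17785801  1.43002119]
safe 0.79 [276.2, 243.4] 15086
dial_grip 0.84 [332.0, 218.4] 462
lid_handle 0.87 [276.7, 221.2] 2589
bottle 0.72 [405.7, 236.0] 1126
bottle 0.2 [279.2, 243.1] 15043
beaker 0.66 [140.9, 255.8] 1140
jar 0.45 [250.0, 193.9] 131
top 51.92256527135814 281.85113732630316 202.3031445046339 [-0.11869433  0.          0.          0.          0.        ] [[-0.06225638 -0.99805794 -0.00212108]
 [-0.97548076  0.06129729 -0.21137628]
 [ 0.21109579 -0.01109045 -0.97740246]] [0.02798487 0.54698321 0.95726377]
safe 0.6 [282.4, 203.8] 18280
lid_handle 0.85 [285.0, 203.7] 4569
bottle 0.78 [162.2, 164.3] 883
bottle 0.4 [226.6, 190.4] 600
beaker 0.65 [428.7, 222.8] 901
jar 0.87 [296.0, 285.0] 369
```

View pics/scene0.png

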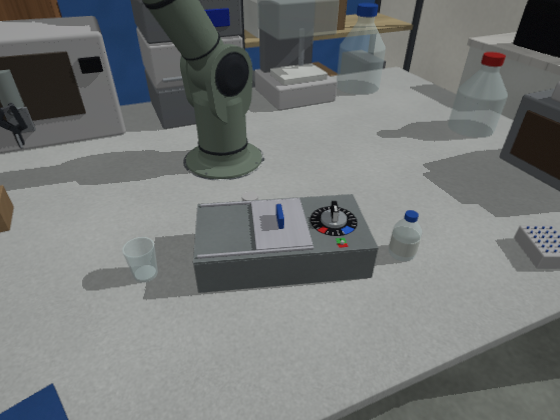

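View pics/top0.png

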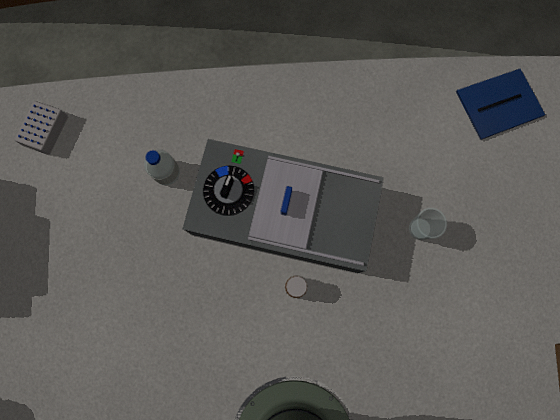

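The top view shows the dial at about (229,190), the blue handle at (286,201), the bottle at (160,165), the beaker at (430,223) and the jar at (296,287). Next I'll zoom in for the safe pose.

Run:
```python
import cv2
a=cv2.imread("pics/top0.png"); b=cv2.imread("pics/scene0.png")
cv2.imwrite("pics/top0z.png",cv2.resize(a[130:280,180:390],None,fx=3.8,fy=3.8,interpolation=cv2.INTER_CUBIC))
cv2.imwrite("pics/sc0z.png",cv2.resize(b[190:260,290:385],None,fx=8,fy=8,interpolation=cv2.INTER_CUBIC))
```

```text
(no output)
```

View pics/top0z.png

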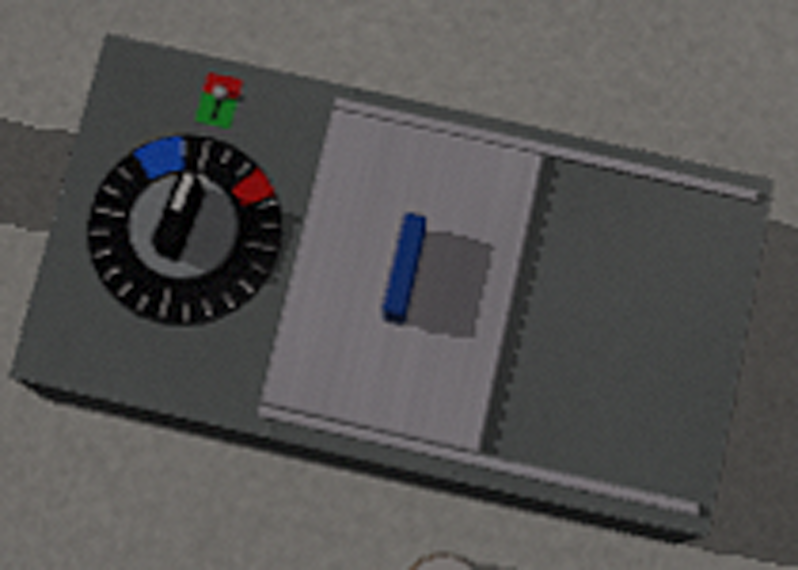

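View pics/sc0z.png

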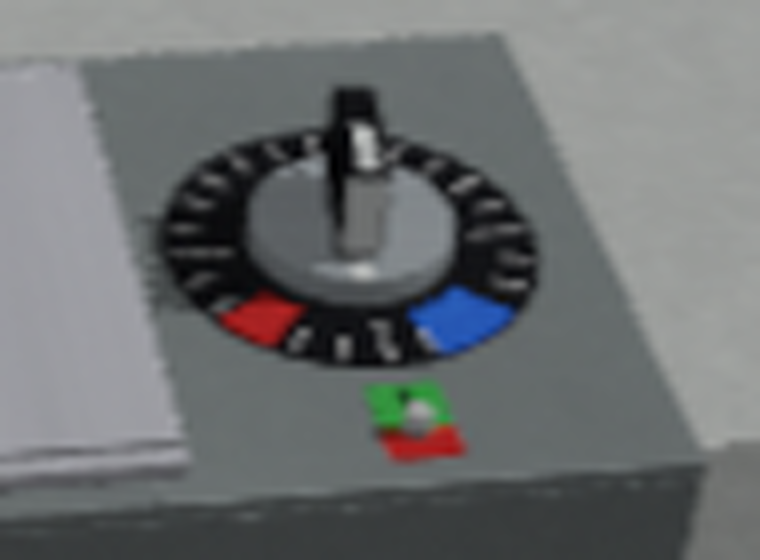

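```bash
cat > h.py <<'E'
import numpy as np, cv2, pickle
from scipy.optimize import least_squares
def K(f):
    fl=f["pixels"].shape[0]/2/np.tan(np.radians(f["vertical_fov"]/2))
    return np.array([[fl,0,f["cx"]],[0,fl,f["cy"]],[0,0,1.]])
def proj(f,X):
    X=np.atleast_2d(np.asarray(X,float)); R=np.array(f["R"]);t=np.array(f["t"])
    return cv2.projectPoints(X,cv2.Rodrigues(R)[0],t,K(f),np.array(f["D"],float))[0][:,0]
def back(f,p,z):
    n=cv2.undistortPoints(np.array([[p]],float),K(f),np.array(f["D"],float))[0,0]
    R=np.array(f["R"]);t=np.array(f["t"]); d=R.T@np.array([n[0],n[1],1]); c=-R.T@t
    return c+d*(z-c[2])/d[2]
def S2W(pose,P):
    x,y,a=pose; P=np.atleast_2d(P).astype(float); c,s=np.cos(a),np.sin(a)
    return np.c_[x+c*P[:,0]-s*P[:,1],y+s*P[:,0]+c*P[:,1],P[:,2]]
E
python3 - <<'E'
from workcell import bot
from h import *
ft=bot.grab_frame("top"); fs=bot.grab_frame("scene")
T=lambda x,y:(x/3.8+180,y/3.8+130); S=lambda x,y:(x/8+290,y/8+190)
pt=[((.11,.21,.1),T(108,35)),((-.11,.21,.1),T(12,376)),((.11,-.21,.1),T(772,180)),((0,.13,.1),T(186,230)),((.03,0,.137),T(414,215)),((-.03,0,.137),T(394,318))]
ps=[((.11,.21,.1),S(705,463)),((-.11,.21,.1),S(500,35)),((0,.13,.1),S(352,245))]
def res(p):
    r=[proj(ft,S2W(p,a))[0]-b for a,b in pt]+[proj(fs,S2W(p,a))[0]-b for a,b in ps]
    return np.ravel(r)
o=least_squares(res,[.6,0,-.2],loss='soft_l1'); print(o.x); print(o.fun.reshape(-1,2).round(1))
pose=o.x
# dial pointer: bar top 0.1+? 
W=S2W(pose,[[0,.13,.1],[0,0,.1],[.087,.13,.1]]);print(W)
for nm,f,p,q in (("top",ft,T(160,250),T(190,178)),):
    for z in (.14,.15):
        a=back(f,p,z);b=back(f,q,z);d=b-a;print(a,b,"dial",pose[2]-np.arctan2(d[1],d[0]),np.linalg.norm(d))
for th in("bottle","beaker","jar"):
    r=bot.trace(ft,th)[0]; print(th,back(ft,r["point"],.05))
np.save("pose.npy",pose)
vis=ft["pixels"].copy()
for P in [(.11,.21,.1),(-.11,.21,.1),(.11,-.21,.1),(-.11,-.21,.1),(0,.13,.1),(.087,.13,.108)]:
    u=proj(ft,S2W(pose,P))[0]; cv2.circle(vis,tuple(int(round(v)) for v in u),2,(0,255,255),-1)
th=np.linspace(0,6.28,60)
for k in th:
    u=proj(ft,S2W(pose,(.059*np.cos(k),.13+.059*np.sin(k),.1)))[0]; vis[int(round(u[1])),int(round(u[0]))]=(0,255,0)
cv2.imwrite("pics/v1.png",cv2.resize(vis[130:280,180:390],None,fx=3.8,fy=3.8))
E
```

```text
[ 0.53700102 -0.0122772  -0.29111898]
[[-0.3 -0.8]
 [-0.7 -0.1]
 [ 1.3  0.2]
 [ 0.2 -0.3]
 [-1.  -0.3]
 [-2.  -1.2]
 [-1.  -0.5]
 [-0.9 -1.1]
 [-1.9 -0.5]]
[[ 0.57431418  0.11225283  0.1       ]
 [ 0.53700102 -0.0122772   0.1       ]
 [ 0.6576535   0.08728172  0.1       ]]
[0.55267268 0.12344152 0.14      ] [0.59426864 0.1047108  0.14      ] dial 0.13198558573893343 0.0456186762214599
[0.55026479 0.12214203 0.15      ] [0.59140431 0.10361685 0.15      ] dial 0.1319855857389327 0.04511809303607057
bottle [0.65508972 0.27463437 0.05      ]
beaker [ 0.47475244 -0.35265762  0.05      ]
jar [ 0.34628868 -0.02357433  0.05      ]
```

View pics/v1.png

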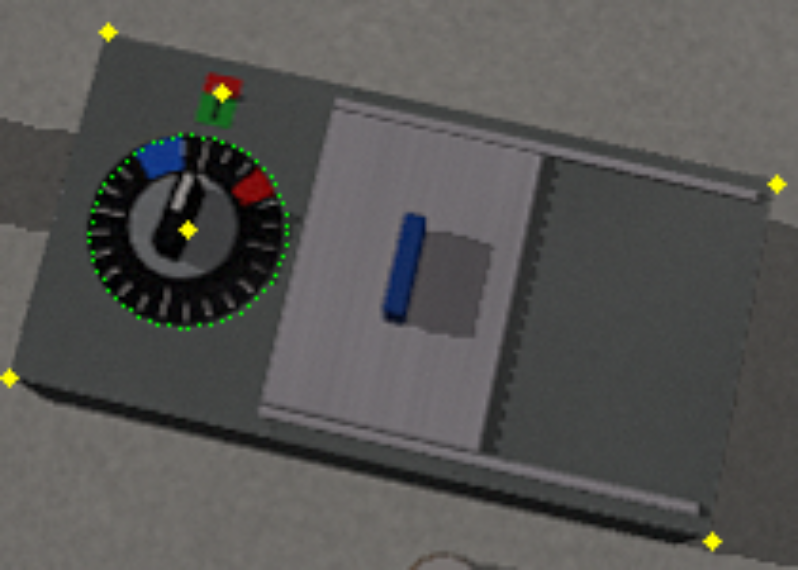

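```bash
python3 -m handwheel '[[1,0,0,0,0,-0.0064],[1,0,0,0,0,-0.0064],[1,0,0,0,0,-0.0064],[1,0,0,0,0,-0.0064],[1,0,0,0,0,-0.0064],[1,0,0,0,0,-0.0064],[1,0,0,0,0,-0.0064],[1,0,0,0,0,-0.0064]]' -1 60
python3 -m handwheel '[[1,0,0,0,0,-0.0064],[1,0,0,0,0,-0.0064],[1,0,0,0,0,-0.0064],[1,0,0,0,0,-0.0064],[1,0,0,0,0,-0.0064],[1,0,0,0,0,-0.0064],[1,0,0,0,0,-0.0064],[1,0,0,0,0,-0.0064]]'
python3 -m handwheel '[[1,0,0,0,0,-0.0064],[1,0,0,0,0,-0.0064],[1,0,0,0,0,-0.0064],[1,0,0,0,0,-0.0064],[1,0,0,0,0,-0.0064],[1,0,0,0,0,-0.0064],[1,0,0,0,0,-0.0064],[1,0,0,0,0,-0.0064]]'
python3 - <<'E'
from workcell import bot
from h import *
print(bot.observe()["qpos"])
pose=np.load("pose.npy")
import cv2
f={}
E
```

```text
clock: 2.05
position: [0.3722, -0.5068, 0.2313]
tool_rot: [3.142, -0.0, 0.636]
force: [0.8, -1.2, -0.1]
grip_width: 0.0852
clock: 3.05
position: [0.5142, -0.3673, 0.2313]
tool_rot: [3.142, 0.0, 0.958]
force: [0.2, 0.3, -0.6]
grip_width: 0.0859
clock: 4.05
position: [0.6048, -0.1899, 0.2313]
tool_rot: [-3.142, -0.0, 1.28]
force: [0.2, 0.1, 0.1]
grip_width: 0.0858
[ 0.44173583  0.55402203 -0.34874716  1.5620783   0.20730213  1.06215354
 -0.25152207]
```

```bash
python3 -m handwheel '[[1,0,0,0,0,-0.0064],[1,0,0,0,0,-0.0064],[1,0,0,0,0,-0.0064],[1,0,0,0,0,-0.0064],[1,0,0,0,0,-0.0064],[1,0,0,0,0,-0.0064],[1,0,0,0,0,-0.0064],[1,0,0,0,0,-0.0064]]'
python3 -m handwheel '[[0,0,0,0,0,-0.029],[0,0,0,0,0,-0.029],[0,0,0,0,0,-0.029],[0,0,0,0,0,-0.029],[0,0,0,0,0,-0.029],[0,0,0,0,0,-0.029],[0,0,0,0,0,-0.006]]'
cat > gp.py <<'E'
# state -> needed tool-frame shift to bring TCP to target
import sys
from workcell import bot
from h import *
from scipy.spatial.transform import Rotation as Ro
def delta(target,yaw):
    s=bot.observe(); R=Ro.from_euler('xyz',s["tool_rot"]).as_matrix()
    d=R.T@(np.array(target)-s["position"])/.025
    dy=(yaw-s["tool_rot"][2]+np.pi)%(2*np.pi)-np.pi
    return d.round(2), "rz",round(-dy/(2*np.pi),4), s["clock"]
E
python3 - <<'E'
from gp import *
pose=np.load("pose.npy"); f=bot.grab_frame("scene"); f2=bot.grab_frame("wrist")
cv2.imwrite("pics/w1.png",f2["pixels"]); 
print(bot.observe()["qpos"], bot.observe()["tool_rot"],bot.observe()["position"])
d=S2W(pose,[0,.13,.1])[0]; a=pose[2]-.132
for z in (.134,.14,.144,.148,.152): print(z, proj(f,[[d[0]-.023*np.cos(a),d[1]-.023*np.sin(a),z]]), "meas ~(334.4,201.2)")
print(delta([d[0],d[1],.2],a+np.pi))
E
```

```text
clock: 5.05
position: [0.6346, 0.007, 0.2313]
tool_rot: [-3.142, -0.0, 1.601]
force: [0.4, -0.9, 0.2]
grip_width: 0.0853
clock: 5.92
position: [0.6346, 0.0059, 0.2312]
tool_rot: [3.141, -0.0, 2.731]
force: [0.0, -0.5, 0.0]
grip_width: 0.0856
[ 0.35325672  0.62221907 -0.71205224  1.54679464  0.43314169  1.13567412
  0.7058409 ] [ 3.14149574e+00 -2.37769971e-04  2.72757116e+00] [0.63461399 0.00571529 0.23122734]
0.134 [[332.35000107 203.69954837]] meas ~(334.4,201.2)
0.14 [[332.56011575 201.74826313]] meas ~(334.4,201.2)
0.144 [[332.7010837  200.43944499]] meas ~(334.4,201.2)
0.148 [[332.84277146 199.12420067]] meas ~(334.4,201.2)
0.152 [[332.98518478 197.8024806 ]] meas ~(334.4,201.2)
(array([3.92, 2.93, 1.25]), 'rz', np.float64(0.0014), 6.025)
```

View pics/w1.png

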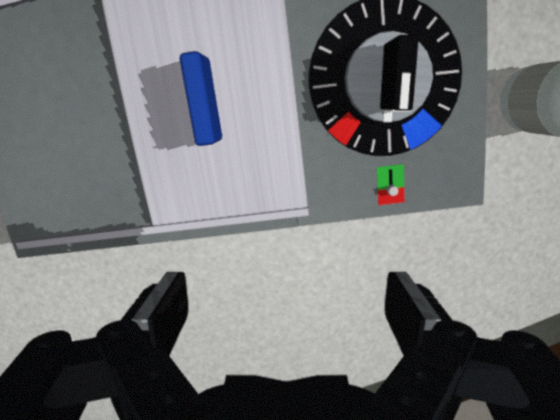

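The wrist view shows the dial at about (386,75), with the pointer line at (403,90) pointing roughly between the bands. The pin at (393,190) is on the red flag (locked).

```bash
python3 -m handwheel '[[0.98,0.74,0.25,0,0,0],[0.98,0.74,0.25,0,0,0],[0.98,0.74,0.25,0,0,0],[0.98,0.71,0.25,0,0,0.0014],[0,0,0,0,0,0]]'
python3 - <<'E'
from gp import *
pose=np.load("pose.npy"); f2=bot.grab_frame("wrist")
v=f2["pixels"].copy(); cv2.imwrite("pics/w2.png",v)
for th in ("dial_grip","dial","catch_pin","lid_handle"):
    for r in bot.trace(f2,th)[:1]:
        print(th,r["score"],r["point"])
        if th=="dial_grip":
            ys,xs=np.where(r["region"]); rect=cv2.minAreaRect(np.c_[xs,ys].astype(np.float32)); print(rect)
for k in np.linspace(0,6.28,80):
    u=proj(f2,S2W(pose,(.059*np.cos(k),.13+.059*np.sin(k),.1)))[0]
    if 0<=u[0]<560 and 0<=u[1]<420: v[int(u[1]),int(u[0])]=(0,255,0)
u=proj(f2,S2W(pose,(.087,.13,.108)))[0];print(u)
d=S2W(pose,[0,.13,.1])[0];a=pose[2]-.132
for s,t in ((1,1),(1,-1),(-1,1),(-1,-1)):
    p=[d[0]+s*.023*np.cos(a)-t*.007*np.sin(a),d[1]+s*.023*np.sin(a)+t*.007*np.cos(a),.144]
    u=proj(f2,p)[0]; cv2.circle(v,(int(u[0]),int(u[1])),2,(0,255,255),-1)
cv2.imwrite("pics/w2v.png",v); print(delta([d[0],d[1],.119],a+np.pi),bot.observe()["position"])
E
```

```text
clock: 6.65
position: [0.5731, 0.1141, 0.2063]
tool_rot: [3.141, -0.0, 2.721]
force: [0.6, -1.0, 0.2]
grip_width: 0.0856
dial_grip 0.89 [287.3, 218.8]
((287.50006103515625, 216.00001525878906), (82.73149108886719, 82.73149108886719), 45.0)
dial 0.7 [286.4, 218.3]
catch_pin 0.52 [301.3, 314.2]
lid_handle 0.56 [107.1, 209.5]
[298.26364919 316.15428708]
(array([0.03, 0.04, 3.5 ]), 'rz', np.float64(0.0), 6.9) [0.57464366 0.11099464 0.20637574]
```

View pics/w2v.png

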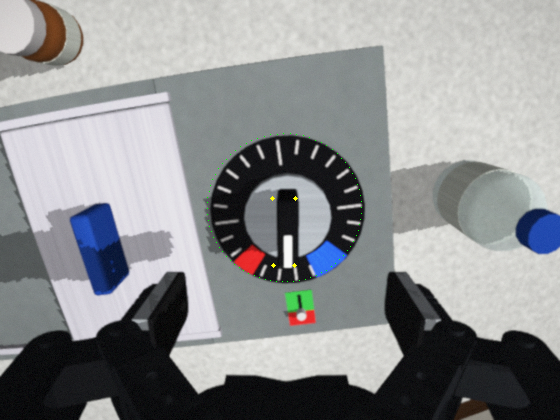

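Run:
```python
from gp import *
pose=np.load("pose.npy"); f2=bot.grab_frame("wrist")
d=S2W(pose,[0,.13,.1])[0];a=pose[2]-.132
for z in (.14,.146,.15,.155):
    print(z,[proj(f2,[d[0]+s*.023*np.cos(a),d[1]+s*.023*np.sin(a),z])[0].round(1) for s in(1,-1)])
s=bot.observe();R=Ro.from_euler('xyz',s["tool_rot"]).as_matrix()
print("cam in tool",R.T@(-f2["R"].T@f2["t"]-s["position"]), "axis",R.T@f2["R"].T[:,2])
c=cv2.resize(cv2.imread("pics/w2.png")[170:330,220:360],None,fx=4,fy=4,interpolation=cv2.INTER_CUBIC);cv2.imwrite("pics/w2z.png",c[:600])
```

```text
0.14 [array([287.5, 259.3]), array([287.6, 192.3])]
0.146 [array([287.5, 263.2]), array([287.7, 194.7])]
0.15 [array([287.6, 265.9]), array([287.7, 196.3])]
0.155 [array([287.6, 269.5]), array([287.7, 198.5])]
cam in tool [ 7.51759740e-02  7.78588351e-05 -1.42794991e-01] axis [-2.94057397e-01 -4.65057141e-04  9.55787649e-01]
```

View pics/w2z.png

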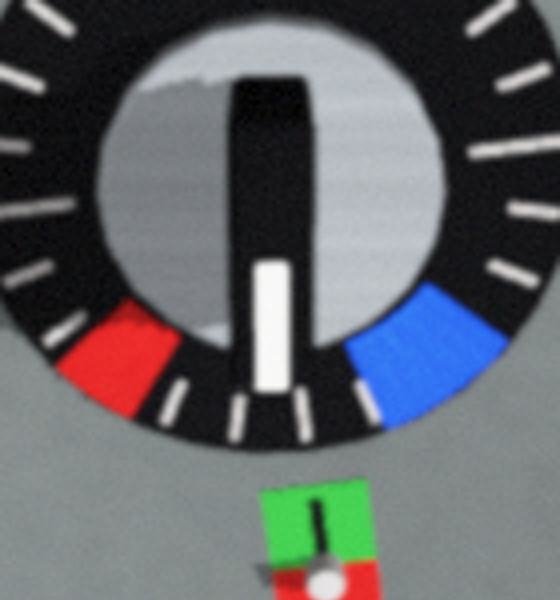

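```bash
python3 -m handwheel '[[0.03,0.04,0.68,0,0,0],[0,0,0.9,0,0,0],[0,0,0.9,0,0,0],[0,0,0.5,0,0,0],[0,0,0.4,0,0,0],[0,0,0,0,0,0]]'
python3 - <<'E'
from gp import *
f=bot.grab_frame("wrist"); cv2.imwrite("pics/w3.png",f["pixels"]); s=bot.observe();print(s["position"],s["force"],s["qpos"])
E
```

```text
clock: 7.7
position: [0.5738, 0.113, 0.1214]
tool_rot: [-3.141, -0.001, 2.721]
force: [-1.1, -0.8, 0.1]
grip_width: 0.0858
[0.57400953 0.1130572  0.12191877] [-0.61469909 -0.04453764 -0.23283292] [ 0.16264389  0.67600261 -0.66897592  1.77655026  0.52926704  0.87638859
  0.40185206]
```

View pics/w3.png

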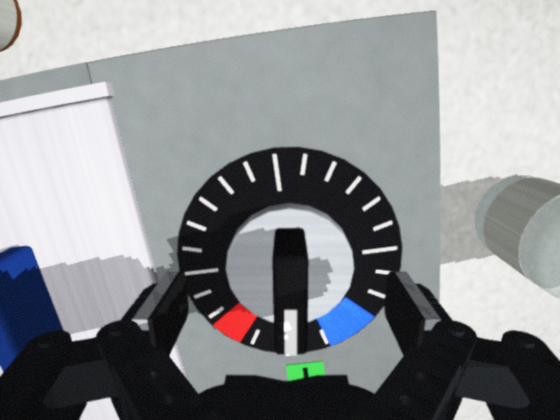

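The open jaws straddle the bar (bar at column 290, jaws centred at about 288). Closing now.

```bash
python3 -m handwheel '[[0,0,0,0,0,0],[0,0,0,0,0,0],[0,0,0,0,0,0],[0,0,0,0,0,0],[0,0,0,0,0,0],[0,0,0,0,0,0],[0,0,0,0,0,0],[0,0,0,0,0,0]]' 1 40
python3 - <<'E'
from gp import *
s=bot.observe();print(s["position"],s["force"],s["moment"],s["tool_rot"],s["qpos"][6],s["grip_width"])
E
```

```text
clock: 8.75
position: [0.5746, 0.1143, 0.1222]
tool_rot: [3.139, 0.001, 2.721]
force: [5.1, 6.4, -1.4]
grip_width: 0.0133
[0.57456383 0.1142828  0.12223785] [ 5.07082074  6.43126093 -1.43425672] [ 1.10735701 -0.67877488 -0.04454058] [3.13909286e+00 7.39663585e-04 2.72148353e+00] 0.40176748280393104 0.013293081567634313
```

```bash
python3 -m handwheel '[[0,0.05,0,0,0,0],[0,0,0,0,0,0.015],[0,0,0,0,0,0.015],[0,0,0,0,0,0.015],[0,0,0,0,0,0.015],[0,0,0,0,0,0.015],[0,0,0,0,0,0.015],[0,0,0,0,0,0]]'
python3 - <<'E'
from gp import *
s=bot.observe();print(s["position"],s["force"],s["moment"],s["tool_rot"],s["qpos"][6],s["grip_width"], 2.8505-s["tool_rot"][2])
for n in("wrist","scene","top"):
    f=bot.grab_frame(n); v=f["pixels"]
    if n=="scene": v=cv2.resize(v[180:260,280:390],None,fx=7,fy=7,interpolation=cv2.INTER_CUBIC)
    cv2.imwrite(f"pics/{n}4.png",v)
E
```

```text
clock: 9.75
position: [0.575, 0.115, 0.1222]
tool_rot: [3.14, -0.0, 2.154]
force: [3.5, 3.5, 0.3]
grip_width: 0.0133
[0.57504905 0.11496961 0.12219893] [3.54117265 3.53438086 0.32636169] [ 0.73921181 -0.56083741 -0.13721187] [ 3.13971710e+00 -3.49172854e-05  2.15417933e+00] -0.07865133548231527 0.013295347257688078 0.696320666556923
```

View pics/wrist4.png

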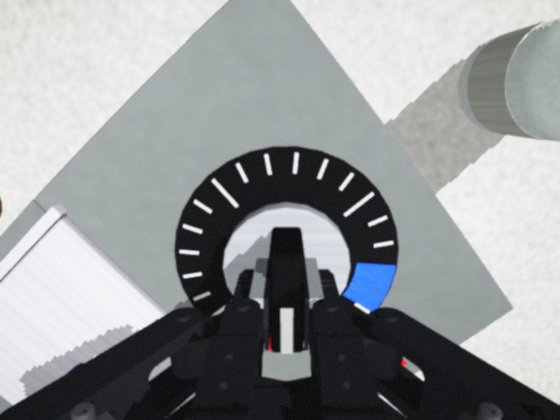

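View pics/scene4.png

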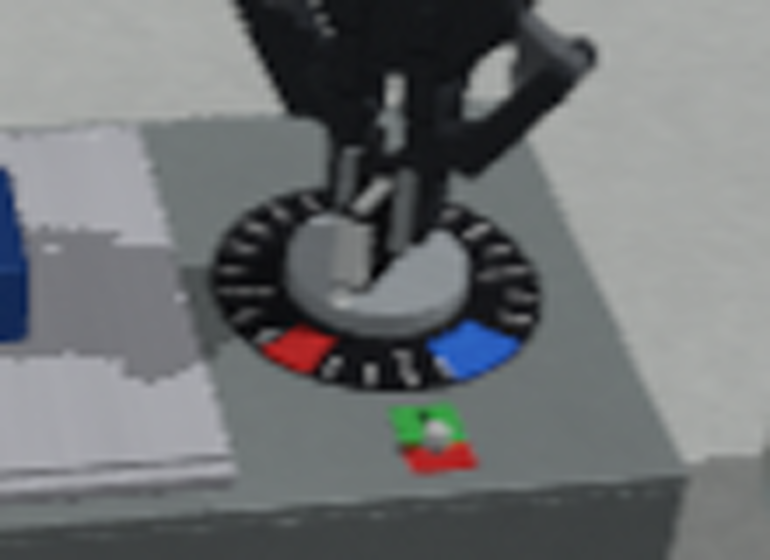

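```bash
python3 -m handwheel '[[0,0,0,0,0,0.008],[0,0,0,0,0,0.008],[0,0,0,0,0,0],[0,0,0,0,0,0]]'
python3 - <<'E'
from gp import *
pose=np.load("pose.npy")
s=bot.observe();print(s["position"],s["force"],s["moment"],s["tool_rot"], 2.8505-s["tool_rot"][2])
f=bot.grab_frame("wrist"); v=f["pixels"].copy()
c=s["position"]
for k in np.linspace(0,6.28,80):
    u=proj(f,S2W(pose,(.059*np.cos(k),.13+.059*np.sin(k),.1)))[0]
    if 0<=u[0]<560 and 0<=u[1]<420: v[int(u[1]),int(u[0])]=(0,255,0)
for dang in(-.81,-.29,.64,.96):
    for r in(.04,.059):
        u=proj(f,S2W(pose,(r*np.cos(-dang),.13+r*np.sin(-dang),.1)))[0]; cv2.circle(v,(int(u[0]),int(u[1])),2,(0,255,255),-1)
cv2.imwrite("pics/w5.png",v)
E
```

```text
clock: 10.4
position: [0.5752, 0.115, 0.1222]
tool_rot: [3.139, -0.0, 2.055]
force: [5.5, 4.9, 0.2]
grip_width: 0.0132
[0.57516408 0.1150228  0.12223188] [5.54373756 4.94247336 0.180523  ] [ 0.81043826 -0.74038732 -0.07404889] [ 3.13945772e+00 -3.93255670e-04  2.05513508e+00] 0.7953649200123438
```

View pics/w5.png

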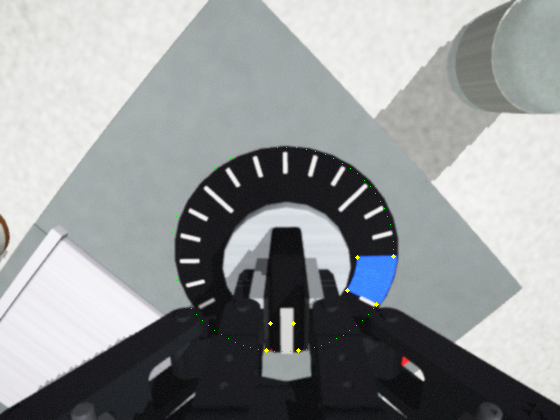

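Overlay agrees with the picture: the pointer is in the red band, with the gripper at 0.795. Now I'll turn left.

```bash
python3 -m handwheel '[[0,0,0,0,0,-0.02],[0,0,0,0,0,-0.02],[0,0,0,0,0,-0.02],[0,0,0,0,0,-0.02],[0,0,0,0,0,-0.02],[0,0,0,0,0,-0.02],[0,0,0,0,0,-0.02],[0,0,0,0,0,-0.02]]'
cat > chk.py <<'E'
from gp import *
import sys
tag=sys.argv[1]
pose=np.load("pose.npy")
s=bot.observe();print(s["clock"],"pos",s["position"].round(4),"F",np.round(s["force"],1),"M",np.round(s["moment"],3),"dial",round((2.8505-s["tool_rot"][2]+np.pi)%(2*np.pi)-np.pi,4))
f=bot.grab_frame("scene"); r=bot.trace(f,"catch_pin")
print("pred locked",proj(f,S2W(pose,(.087,.13,.108)))[0],"dropped",proj(f,S2W(pose,(.077,.13,.108)))[0], [(q["score"],q["point"]) for q in r[:1]])
v=cv2.resize(f["pixels"][185:255,300:380],None,fx=7,fy=7,interpolation=cv2.INTER_CUBIC)
cv2.imwrite(f"pics/{tag}.png",v)
E
python3 chk.py c1
```

```text
clock: 11.45
position: [0.5745, 0.1139, 0.1222]
tool_rot: [-3.141, 0.0, 3.064]
force: [-2.3, -1.9, 5.8]
grip_width: 0.013
11.45 pos [0.5745 0.1139 0.1222] F [-2.3 -1.9  5.8] M [-0.456  0.421 -0.232] dial -0.2132
pred locked [340.88554588 240.71683567] dropped [339.83576679 237.88172582] []
```

View pics/c1.png

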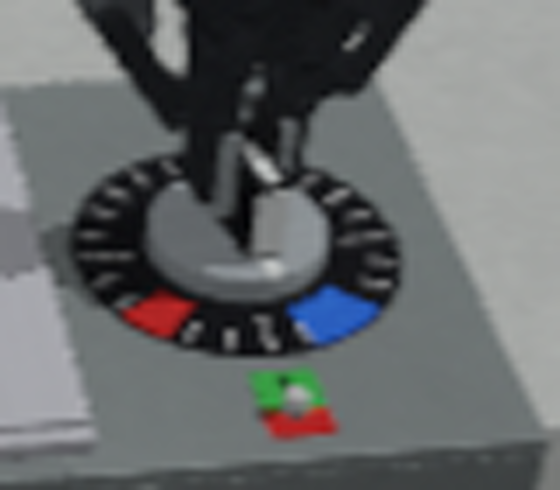

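```bash
python3 -m handwheel '[[0,0,0,0,0,-0.005],[0,0,0,0,0,-0.005],[0,0,0,0,0,-0.005],[0,0,0,0,0,-0.004]]'
python3 chk.py c2; python3 -m handwheel '[[0,0,0,0,0,-0.002],[0,0,0,0,0,-0.002],[0,0,0,0,0,-0.002]]'
python3 chk.py c3
```

```text
clock: 12.05
position: [0.5746, 0.1138, 0.1222]
tool_rot: [-3.141, 0.0, -3.103]
force: [-1.8, -0.9, 7.8]
grip_width: 0.0132
12.05 pos [0.5746 0.1138 0.1222] F [-1.8 -0.9  7.8] M [-0.574  0.347 -0.172] dial -0.3293
pred locked [340.88554588 240.71683567] dropped [339.83576679 237.88172582] []
clock: 12.52
position: [0.5746, 0.1137, 0.1222]
tool_rot: [-3.141, 0.0, -3.066]
force: [-1.7, -1.7, 7.4]
grip_width: 0.0135
12.525 pos [0.5746 0.1137 0.1222] F [-1.7 -1.7  7.4] M [-0.583  0.334 -0.199] dial -0.3664
pred locked [340.88554588 240.71683567] dropped [339.83576679 237.88172582] []
```

View pics/c3.png

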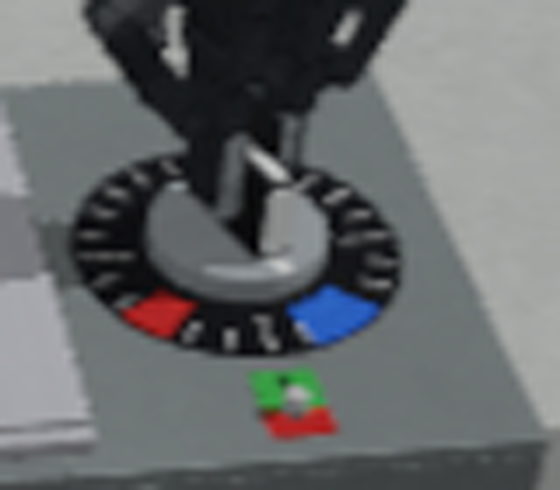

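```bash
python3 -m handwheel '[[0,0,0,0,0,-0.002],[0,0,0,0,0,-0.002],[0,0,0,0,0,-0.002],[0,0,0,0,0,-0.002]]'
python3 chk.py c4
```

```text
clock: 13.12
position: [0.5746, 0.1136, 0.1221]
tool_rot: [-3.141, 0.0, -3.016]
force: [-1.8, -2.7, 7.3]
grip_width: 0.0129
13.125 pos [0.5746 0.1136 0.1221] F [-1.8 -2.7  7.3] M [-0.629  0.318 -0.186] dial -0.4167
pred locked [340.88554588 240.71683567] dropped [339.83576679 237.88172582] []
```

View pics/c4.png

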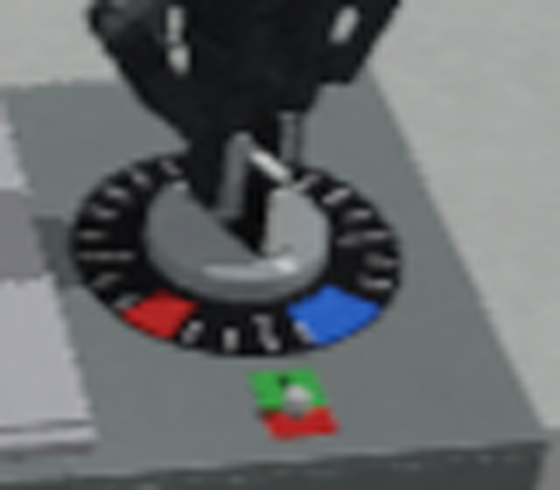

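Still locked, with the pin at (297,400) in the zoom.

```bash
python3 -m handwheel '[[0,0,0,0,0,-0.002],[0,0,0,0,0,-0.002],[0,0,0,0,0,-0.002],[0,0,0,0,0,-0.002]]'
python3 chk.py c5
```

```text
clock: 13.72
position: [0.5745, 0.1136, 0.1221]
tool_rot: [-3.141, 0.0, -2.966]
force: [-1.3, -3.0, 7.7]
grip_width: 0.0128
13.725 pos [0.5745 0.1136 0.1221] F [-1.3 -3.   7.7] M [-0.748  0.31  -0.15 ] dial -0.467
pred locked [340.88554588 240.71683567] dropped [339.83576679 237.88172582] [(0.69, [406.8, 239.8])]
```

View pics/c5.png

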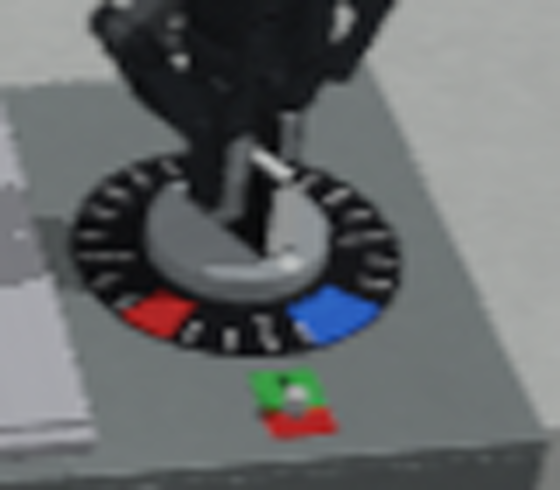

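```bash
python3 -m handwheel '[[0,0,0,0,0,-0.002],[0,0,0,0,0,-0.002],[0,0,0,0,0,-0.002]]'
python3 chk.py c6; python3 -c "
import cv2,numpy as np
a=[cv2.imread(f'pics/c{i}.png')[360:445,240:345].astype(int) for i in (1,2,3,4,5,6)]
for x in a[1:]: print(abs(x-a[0]).mean())"
```

```text
clock: 14.2
position: [0.5746, 0.1135, 0.1222]
tool_rot: [-3.141, 0.0, -2.928]
force: [-2.5, -3.0, 6.8]
grip_width: 0.0135
14.2 pos [0.5746 0.1135 0.1222] F [-2.5 -3.   6.8] M [-0.8    0.252 -0.08 ] dial -0.5047
pred locked [340.88554588 240.71683567] dropped [339.83576679 237.88172582] []
0.468608776844071
0.5352754435107376
0.362390289449113
1.217217553688142
2.799028944911298
```

View pics/c6.png

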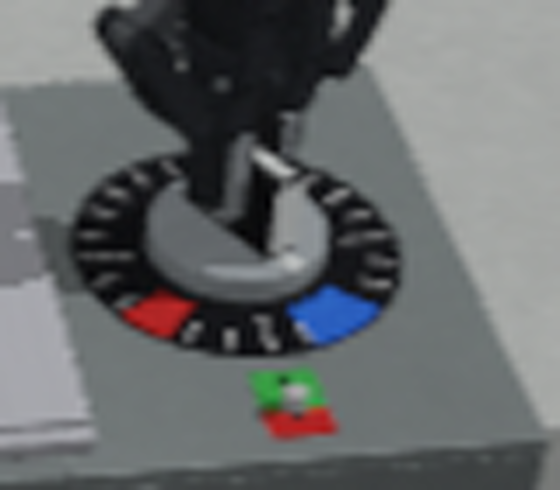

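The pin is starting to move (patch difference up from 0.4 to 2.8), so I'll use smaller steps now.

```bash
python3 -m handwheel '[[0,0,0,0,0,-0.001],[0,0,0,0,0,-0.001],[0,0,0,0,0,-0.001]]'
cat >> chk.py <<'E'
p=v[360:445,240:345].astype(int); sat=p.max(2)-p.min(2); m=(p.min(2)>120)
ys,xs=np.where(m); print("pin zoom centre",xs.mean()+240,ys.mean()+360,m.sum())
for i in (1,5,6):
    a=cv2.imread(f"pics/c{i}.png")[360:445,240:345].astype(int); print(i,abs(p-a).mean().round(2),end=" ")
    mm=a.min(2)>120; y,x=np.where(mm); print(x.mean()+240,y.mean()+360)
E
python3 chk.py c7
```

```text
clock: 14.68
position: [0.5746, 0.1135, 0.1222]
tool_rot: [-3.14, 0.0, -2.909]
force: [-3.0, -2.8, 7.2]
grip_width: 0.0135
14.675 pos [0.5746 0.1135 0.1222] F [-3.  -2.8  7.2] M [-0.808  0.241  0.016] dial -0.5234
pred locked [340.88554588 240.71683567] dropped [339.83576679 237.88172582] []
pin zoom centre 294.4932432432432 389.05405405405406 296
1 5.33 297.5073313782991 395.0410557184751
5 4.58 296.2123552123552 393.5289575289575
6 3.18 295.8646864686469 392.1848184818482
```

View pics/c7.png

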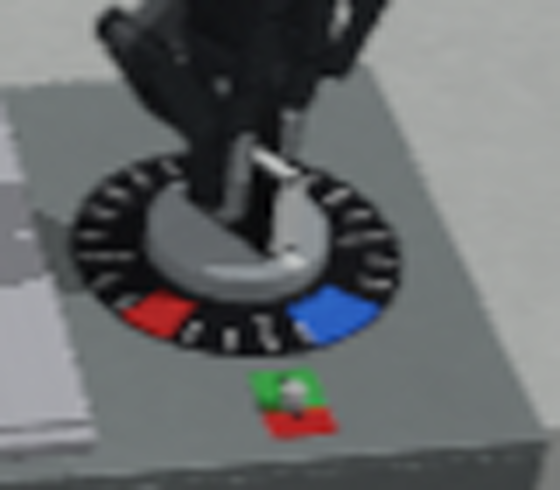

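```bash
python3 -m handwheel '[[0,0,0,0,0,-0.001],[0,0,0,0,0,-0.001],[0,0,0,0,0,0]]'
python3 chk.py c8
```

```text
clock: 15.15
position: [0.5746, 0.1135, 0.1221]
tool_rot: [-3.14, 0.0, -2.897]
force: [-2.3, -3.7, 7.3]
grip_width: 0.0132
15.15 pos [0.5746 0.1135 0.1221] F [-2.3 -3.7  7.3] M [-0.826  0.223  0.032] dial -0.536
pred locked [340.88554588 240.71683567] dropped [339.83576679 237.88172582] []
pin zoom centre 293.5507692307692 384.00615384615384 325
1 8.4 297.5073313782991 395.0410557184751
5 7.74 296.2123552123552 393.5289575289575
6 6.74 295.8646864686469 392.1848184818482
```

View pics/c8.png

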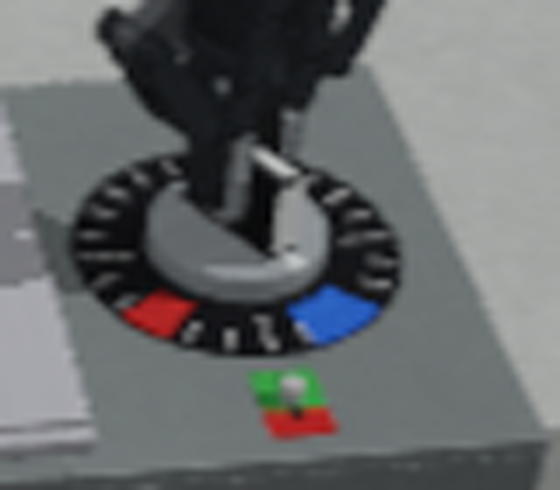

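```bash
python3 -m handwheel '[[0,0,0,0,0,-0.001],[0,0,0,0,0,-0.001],[0,0,0,0,0,0]]'
python3 chk.py c9
```

```text
clock: 15.62
position: [0.5746, 0.1135, 0.1222]
tool_rot: [-3.14, 0.0, -2.884]
force: [-0.4, -2.2, 7.7]
grip_width: 0.0132
15.625 pos [0.5746 0.1135 0.1222] F [-0.4 -2.2  7.7] M [-0.901  0.225  0.133] dial -0.5485
pred locked [340.88554588 240.71683567] dropped [339.83576679 237.88172582] []
pin zoom centre 291.2976878612717 377.5838150289017 346
1 10.13 297.5073313782991 395.0410557184751
5 9.59 296.2123552123552 393.5289575289575
6 9.06 295.8646864686469 392.1848184818482
```

```bash
python3 -m handwheel '[[0,0,0,0,0,-0.001],[0,0,0,0,0,-0.001],[0,0,0,0,0,0]]'
python3 chk.py c10
```

```text
clock: 16.1
position: [0.5746, 0.1135, 0.1222]
tool_rot: [-3.14, 0.0, -2.872]
force: [-2.3, -3.3, 7.6]
grip_width: 0.0132
16.1 pos [0.5746 0.1135 0.1222] F [-2.3 -3.3  7.6] M [-0.837  0.174  0.044] dial -0.561
pred locked [340.88554588 240.71683567] dropped [339.83576679 237.88172582] [(0.64, [335.0, 218.3])]
pin zoom centre 288.7730870712401 371.844327176781 379
1 10.73 297.5073313782991 395.0410557184751
5 10.23 296.2123552123552 393.5289575289575
6 9.91 295.8646864686469 392.1848184818482
```

View pics/c10.png

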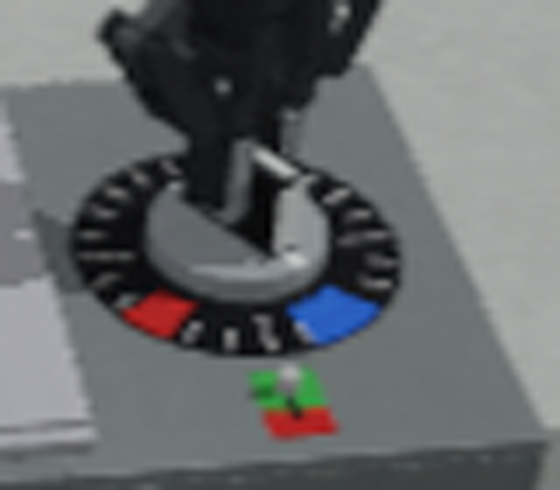

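```bash
python3 -m handwheel '[[0,0,0,0,0,-0.001],[0,0,0,0,0,0],[0,0,0,0,0,0]]'
python3 chk.py c11 | grep -v pred; python3 -m handwheel '[[0,0,0,0,0,-0.001],[0,0,0,0,0,0]]' >/dev/null
python3 chk.py c12| grep -v pred
```

```text
clock: 16.58
position: [0.5746, 0.1134, 0.1222]
tool_rot: [-3.14, 0.0, -2.866]
force: [-0.2, -3.9, 7.8]
grip_width: 0.0132
16.575 pos [0.5746 0.1134 0.1222] F [-0.2 -3.9  7.8] M [-0.88   0.208  0.002] dial -0.5672
pin zoom centre 288.72266666666667 371.8826666666667 375
1 10.76 297.5073313782991 395.0410557184751
5 10.25 296.2123552123552 393.5289575289575
6 9.91 295.8646864686469 392.1848184818482
16.925 pos [0.5746 0.1134 0.1222] F [-2.3 -3.   8.7] M [-0.859  0.208  0.027] dial -0.5735
pin zoom centre 288.763925729443 371.7957559681698 377
1 10.73 297.5073313782991 395.0410557184751
5 10.24 296.2123552123552 393.5289575289575
6 9.91 295.8646864686469 392.1848184818482
```

The pin has settled fully on green, 10 mm in. I'll creep on gently to feel the stop, in single small steps.

```bash
cat > m.py <<'E'
from gp import *
s=bot.observe();print(round(s["clock"],2),"M",np.round(s["moment"],3),"dial",round((2.8505-s["tool_rot"][2]+np.pi)%(2*np.pi)-np.pi,4))
E
for i in 1; do python3 -m handwheel '[[0,0,0,0,0,-0.001],[0,0,0,0,0,-0.001],[0,0,0,0,0,0]]' >/dev/null; python3 m.py; done
python3 -m handwheel '[[0,0,0,0,0,-0.001],[0,0,0,0,0,0]]' >/dev/null; python3 m.py
```

```text
17.4 M [-0.906  0.253 -0.06 ] dial -0.5861
17.65 M [-0.952  0.181  0.017] dial -0.5923
```

```bash
python3 -m handwheel '[[0,0,0,0,0,-0.001],[0,0,0,0,0,-0.001],[0,0,0,0,0,0]]' >/dev/null; python3 m.py
```

```text
18.02 M [-0.922  0.189  0.045] dial -0.6048
```

```bash
python3 -m handwheel '[[0,0,0,0,0,-0.001],[0,0,0,0,0,0]]' >/dev/null; python3 m.py
```

```text
18.27 M [-0.924  0.233 -0.018] dial -0.6111
```

```bash
python3 -m handwheel '[[0,0,0,0,0,-0.001],[0,0,0,0,0,0]]' >/dev/null; python3 m.py
```

```text
18.52 M [-0.951  0.238 -0.059] dial -0.6174
```

```bash
python3 -m handwheel '[[0,0,0,0,0,-0.001],[0,0,0,0,0,0]]' >/dev/null; python3 m.py
```

```text
18.77 M [-0.957  0.291 -0.113] dial -0.6236
```

```bash
python3 -m handwheel '[[0,0,0,0,0,-0.001],[0,0,0,0,0,0]]' >/dev/null; python3 m.py
```

```text
19.02 M [-0.976  0.206 -0.25 ] dial -0.6296
```

```bash
python3 -m handwheel '[[0,0,0,0,0,-0.001],[0,0,0,0,0,0]]' >/dev/null; python3 m.py
```

```text
19.27 M [-0.994  0.238 -0.358] dial -0.6358
```

The moment rose about 0.35 N m over the free-turning level, so the stop is felt at about -0.63. I'll ease off, open and lift.

```bash
python3 -m handwheel '[[0,0,0,0,0,0.0015],[0,0,0,0,0,0.0015],[0,0,0,0,0,0]]' >/dev/null; python3 m.py
python3 -m handwheel '[[0,0,0,0,0,0],[0,0,0,0,0,0],[0,0,0,0,0,0],[0,0,0,0,0,0],[0,0,0,0,0,0],[0,0,0,0,0,0]]' -1
python3 -m handwheel '[[0,0,-0.5,0,0,0],[0,0,-1,0,0,0],[0,0,-1,0,0,0],[0,0,-1,0,0,0],[0,0,0,0,0,0]]'
python3 chk.py c13
python3 - <<'E'
from gp import *
f=bot.grab_frame("wrist"); cv2.imwrite("pics/w13.png",f["pixels"])
pose=np.load("pose.npy");s=bot.observe();print(s["qpos"])
print(S2W(pose,[0,0,.13]))
f=bot.grab_frame("top")
print(back(f,(180+404/3.8,130+266/3.8),.14),back(f,(180+404/3.8,130+266/3.8),.145))
print(delta([*S2W(pose,[0,0,.13])[0][:2],.2],pose[2]+np.pi/2),delta([*S2W(pose,[0,0,.13])[0][:2],.2],pose[2]+np.pi))
E
```

```text
19.65 M [-0.901  0.17  -0.082] dial -0.6171
clock: 20.4
position: [0.5744, 0.1141, 0.1218]
tool_rot: [3.142, -0.0, -2.815]
force: [0.3, -0.6, -0.2]
grip_width: 0.0853
clock: 21.02
position: [0.5752, 0.1145, 0.2117]
tool_rot: [-3.141, 0.003, -2.815]
force: [-1.1, -0.5, -0.8]
grip_width: 0.086
21.025 pos [0.5752 0.1145 0.2117] F [-1.1 -0.5 -0.8] M [0.033 0.015 0.005] dial -0.6178
pred locked [340.88554588 240.71683567] dropped [339.83576679 237.88172582] []
pin zoom centre 288.9824046920821 372.0410557184751 341
1 12.07 297.5073313782991 395.0410557184751
5 11.53 296.2123552123552 393.5289575289575
6 11.18 295.8646864686469 392.1848184818482
[ 0.31648942  0.63218698 -0.91743061  1.69845789  0.5563181   1.09441686
  1.12445324]
[[ 0.53700102 -0.0122772   0.13      ]]
[ 0.53454495 -0.01528326  0.14      ] [ 0.53344047 -0.01517188  0.145     ]
(array([ 3.03, -4.3 ,  0.36]), 'rz', np.float64(0.3484), 21.225) (array([ 3.03, -4.3 ,  0.36]), 'rz', np.float64(0.0984), 21.225)
```

View pics/w13.png

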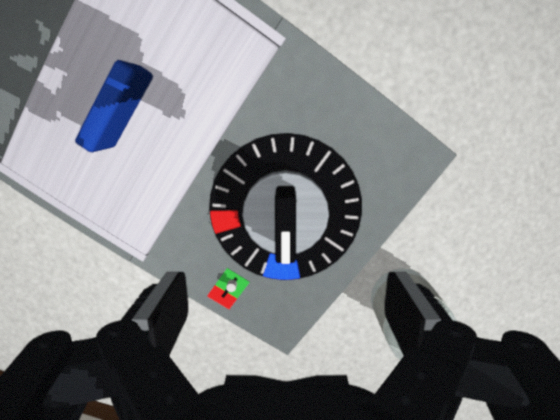

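View pics/c13.png

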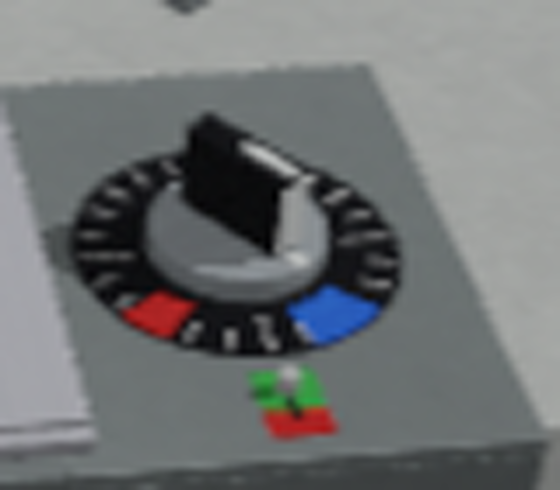

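Pointer stands in blue at (285,248), and the pin is on green at (231,287). Next is the handle.

```bash
python3 -m handwheel '[[0.606,-0.86,0,0,0,0.0],[0.606,-0.86,0,0,0,0],[0.606,-0.86,0,0,0,0],[0.606,-0.86,0,0,0,0],[0.606,-0.86,0.36,0,0,0]]' >/dev/null
python3 -m handwheel '[[0,0,0,0,0,0.0246],[0,0,0,0,0,0.0246],[0,0,0,0,0,0.0246],[0,0,0,0,0,0.0246],[0,0,0,0,0,0]]'
python3 - <<'E'
from gp import *
f=bot.grab_frame("wrist"); v=f["pixels"].copy()
pose=np.load("pose.npy");s=bot.observe();print(s["qpos"])
r=bot.trace(f,"lid_handle")[0]; print(r["score"],r["point"]); ys,xs=np.where(r["region"]); print(xs.min(),xs.max(),ys.min(),ys.max())
for z in (.134,.14,.146): print(z,[proj(f,S2W(pose,[a,b,z]))[0].round(0).tolist() for a,b in((.03,.007),(.03,-.007),(-.03,.007),(-.03,-.007))])
print(delta([*S2W(pose,[0,0,.13])[0][:2],.2],pose[2]+np.pi))
cv2.imwrite("pics/w14.png",v)
E
```

```text
clock: 22.48
position: [0.537, -0.0119, 0.2]
tool_rot: [-3.141, -0.001, 2.851]
force: [-0.4, -0.1, 0.3]
grip_width: 0.0854
[ 0.48642918  0.52286201 -0.79035323  1.8356441   0.44474911  0.96984621
  0.7872856 ]
0.65 [281.3, 196.6]
182 379 84 327
0.134 [[296.0, 270.0], [275.0, 270.0], [297.0, 183.0], [274.0, 183.0]]
0.14 [[296.0, 274.0], [275.0, 274.0], [297.0, 185.0], [274.0, 185.0]]
0.146 [[296.0, 279.0], [274.0, 279.0], [297.0, 187.0], [274.0, 187.0]]
(array([-0.  , -0.01,  0.  ]), 'rz', np.float64(0.0006), 22.575)
```

View pics/w14.png

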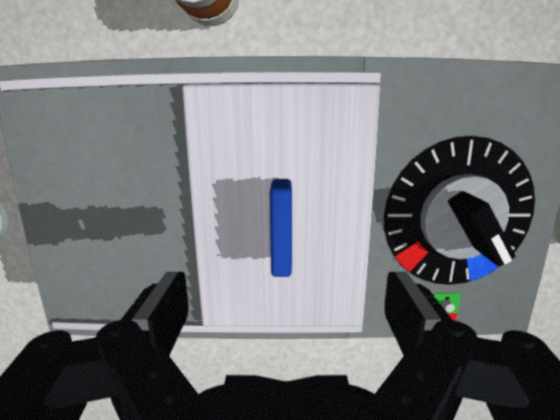

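The handle is at column 281.5, about 2.5 mm left of the model. I'll correct by -0.1 in y and descend.

```bash
python3 -m handwheel '[[0,-0.11,0.8,0,0,0],[0,0,0.9,0,0,0],[0,0,0.9,0,0,0],[0,0,0.4,0,0,0],[0,0,0.32,0,0,0],[0,0,0,0,0,0]]'
python3 - <<'E'
from gp import *
f=bot.grab_frame("wrist"); cv2.imwrite("pics/w15.png",f["pixels"]); print(bot.observe()["force"])
E
```

```text
clock: 23.32
position: [0.5364, -0.0146, 0.1173]
tool_rot: [3.142, -0.0, 2.851]
force: [0.7, 1.0, -0.7]
grip_width: 0.0855
[0.36166199 0.66431391 0.25469024]
```

View pics/w15.png

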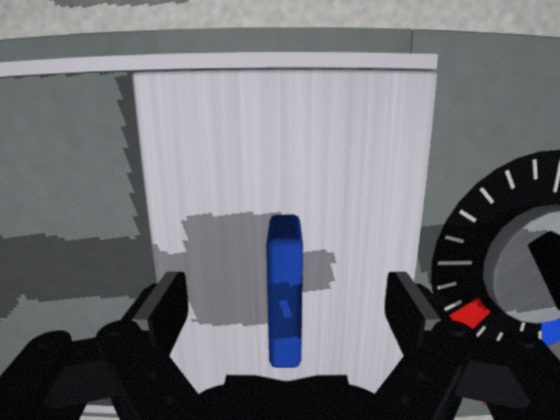

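```bash
python3 -m handwheel '[[0,0,0,0,0,0],[0,0,0,0,0,0],[0,0,0,0,0,0],[0,0,0,0,0,0],[0,0,0,0,0,0],[0,0,0,0,0,0],[0,0,0,0,0,0]]' 1 40
python3 -m handwheel '[[0,-0.08,0,0,0,0],[0,-0.08,0,0,0,0],[0,-0.08,0,0,0,0]]'
```

```text
clock: 24.25
position: [0.5363, -0.0152, 0.1175]
tool_rot: [-3.141, 0.0, 2.85]
force: [-1.5, -3.5, 6.0]
grip_width: 0.0132
clock: 24.62
position: [0.5348, -0.0202, 0.1175]
tool_rot: [3.141, 0.0, 2.85]
force: [-0.0, 1.7, 6.7]
grip_width: 0.0132
```

The lid moves freely, about 2 N over 5 mm.

```bash
python3 -m handwheel '[[0,-0.3,0,0,0,0],[0,-0.5,0,0,0,0],[0,-0.5,0,0,0,0],[0,-0.5,0,0,0,0],[0,-0.5,0,0,0,0],[0,-0.5,0,0,0,0],[0,-0.5,0,0,0,0],[0,-0.5,0,0,0,0]]'
python3 -m handwheel '[[0,-0.3,0,0,0,0],[0,-0.1,0,0,0,0],[0,-0.05,0,0,0,0],[0,0,0,0,0,0]]'
python3 - <<'E'
from gp import *
s=bot.observe(); d=s["position"]-np.array([0.5363,-0.0152,.1175]); print(np.hypot(d[0],d[1]),s["force"],s["qpos"])
E
```

```text
clock: 25.62
position: [0.5075, -0.1122, 0.1175]
tool_rot: [3.141, 0.001, 2.85]
force: [3.1, 2.2, 4.9]
grip_width: 0.0135
clock: 26.12
position: [0.5043, -0.1231, 0.1175]
tool_rot: [-3.141, 0.001, 2.85]
force: [1.9, -0.6, 5.1]
grip_width: 0.013
0.11252843634472257 [ 1.93282903 -0.5503962   5.14410487] [ 0.6501093   0.60700963 -0.71760317  1.9502682   0.55692342  0.79006727
  0.89416473]
```

```bash
python3 -m handwheel '[[0,-0.05,0,0,0,0],[0,-0.05,0,0,0,0],[0,0,0,0,0,0]]'
python3 - <<'E'
from gp import *
s=bot.observe(); d=s["position"]-np.array([0.5363,-0.0152,.1175]); print(np.hypot(d[0],d[1]),s["force"])
E
python3 -m handwheel '[[0,0.03,0,0,0,0],[0,0,0,0,0,0],[0,0,0,0,0,0],[0,0,0,0,0,0],[0,0,0,0,0,0],[0,0,0,0,0,0]]' -1
python3 -m handwheel '[[0,0,-0.5,0,0,0],[0,0,-1,0,0,0],[0,0,-1,0,0,0],[0,0,-1,0,0,0],[0,0,-1,0,0,0],[0,0,0,0,0,0]]'
python3 - <<'E'
from gp import *
for n in("top","scene","wrist"):
    f=bot.grab_frame(n); cv2.imwrite(f"pics/{n}20.png",f["pixels"])
    if n=="top":
        pose=np.load("pose.npy")
        for th in("bottle","beaker","jar","lid_handle"):
            r=bot.trace(f,th)
            if r: print(th,r[0]["score"],r[0]["point"],back(f,r[0]["point"],.05).round(4))
E
python3 chk.py c20
```

```text
clock: 26.5
position: [0.5036, -0.1253, 0.1175]
tool_rot: [-3.142, 0.001, 2.85]
force: [1.9, 0.4, 5.4]
grip_width: 0.0133
0.11482703286058517 [1.89465149 0.37251752 5.43924513]
clock: 27.25
position: [0.5037, -0.1239, 0.1173]
tool_rot: [3.142, -0.0, 2.85]
force: [-0.0, 0.2, -0.6]
grip_width: 0.0856
clock: 28.0
position: [0.5044, -0.1238, 0.232]
tool_rot: [-3.141, 0.003, 2.85]
force: [0.2, -0.0, -0.1]
grip_width: 0.0854
bottle 0.95 [161.1, 167.0] [0.6562 0.2828 0.05  ]
jar 0.62 [299.3, 287.5] [ 0.3479 -0.0338  0.05  ]
lid_handle 0.87 [329.6, 229.6] [ 0.477  -0.1141  0.05  ]
28.35 pos [ 0.5034 -0.1237  0.2294] F [-0.2  0.7 -0.1] M [-0.013 -0.015 -0.027] dial 0.0001
pred locked [340.88554588 240.71683567] dropped [339.83576679 237.88172582] []
pin zoom centre 289.0483870967742 371.98387096774195 310
1 13.66 297.5073313782991 395.0410557184751
5 13.13 296.2123552123552 393.5289575289575
6 12.78 295.8646864686469 392.1848184818482
```

View pics/scene20.png

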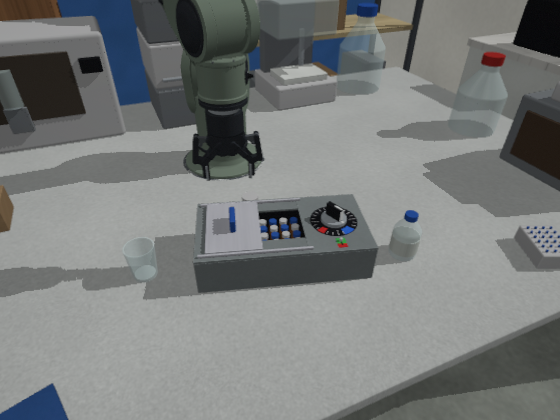

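View pics/wrist20.png

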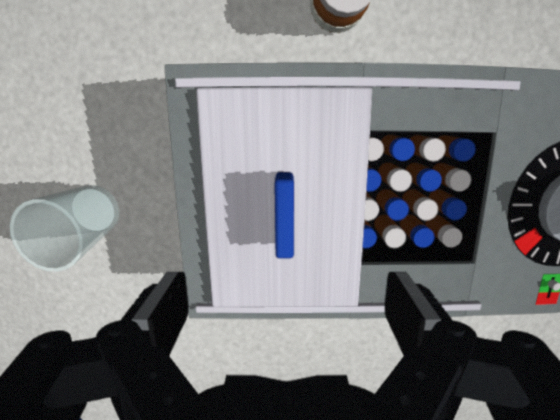

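View pics/top20.png

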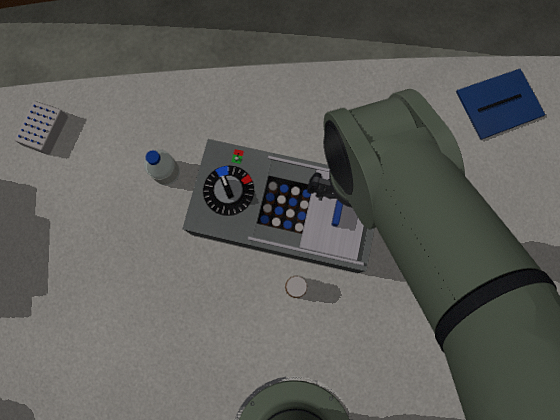

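The lid is open, with its contents showing. The bottle, beaker and jar are at the same pixels as at the start, and the robot is clear. Handing in.

```bash
python3 -c "
from workcell import bot
print(bot.job_done(), bot.observe()['clock'])"
```

```text
the job is handed in; nothing more can be done
the job is handed in; nothing more can be done
```

The safe is unlocked, the lid is open and let go, and I handed the job in at about 28.4 s on the robot's clock. The hand-in reports no verdict.

- **Dial right:** I turned it to about 0.795 rad. The picture with the red band's edges drawn in showed the pointer mid-band.
- **Dial left:** I crept left until the indicator pin moved fully from red to green, between about -0.46 and -0.56 rad. A gentle stop came at about -0.63 rad, with roughly 0.35 N m of rise. I then eased back to about -0.617 rad and let go.
- **Lid:** It slid with only a few newtons. The gripper travelled 114.8 mm with the handle in its grip and stood at about 113.5 mm when it let go. The last wrist picture showed the handle in the same place between the fingers as when I gripped it.

**Last checks:** The pin was still on green and the pointer in the blue band. Wrist force was near zero, with the gripper lifted clear. The bottle, beaker and jar looked unmoved in the pictures.

**Weak or disagreeing checks:**
- **Glassware:** The network's bottle and jar points differed from the first ones by about 8 to 10 mm. I put this down to its noise, since both stood at the same pixels by eye. It did not report the beaker in the last top view, where the arm hid it, so I judged the beaker from the scene picture only.
- **Catch pin:** The network mostly missed the pin in the scene pictures, so I measured it from the pixels directly. It moved 23 zoomed pixels, against 20 predicted.

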